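# Bedside medicines moved to the bed rack in reverse order

## Robot

A 6-joint arm with a two-finger parallel gripper is mounted at the origin on the work surface. World frame = base frame: x ahead of the robot, y to its left, z up, the work surface at z = 0. Lengths are in m, angles in degrees, forces in N, time in s.
With the tool pointing down it reaches from about 0.275 to 0.75 m from the base axis. Payload 10.2 kg.
Tool frame: the origin (TCP) lies at the very end of the fingers, on their centre line; the grasp point (between the pads) lies 19 mm behind it; z points along the fingers, y is the line along which they close (so a half turn about z gives the same grasp; the last joint's range is limited). The gripper opens to 88 mm and grips with 3 to 60 N. Pads are 18 mm wide; open, the fingers measure 123 mm over their backs; the gripper's body (75 mm by 187 mm) begins 45 mm behind the grasp point.
Start: joints at [-12.8, 17.928, 85.812, -0, 76.261, -12.8], TCP at [0.525, -0, 0.239] pointing down, gripper open.
Joint ranges: [-168.41, 168.41], [-55.51, 124.54], [10.69, 146.95], [-70.63, 250.63], [1, 178], [-165.06, 165.06]. Speed limits (degrees/s): [136.94, 136.94, 172.46, 180, 180, 180].

## Interface

Orientations are given as a 3x3 rotation matrix whose columns are the frame's x, y, z axes.
In Python, from cell import read_state, imaging, ticket, trace, mark_of gives the robot as it stands. The module is installed in compiled form; this text tells all that it offers.
- The arm moves only by the tool servo_tool, never from a script. Its argument "deltas" is a list of rows, each a list of 2 entries, a list of its own where there are three numbers: the shift along the tool's x, y, z scaled (see below), then the turn, a rotation vector about the tool's x, y, z scaled (see below). In form: [[[x, y, z], [ax, ay, az]], ...]. A call has 1 to 20 rows; each row is the pose to reach, as a shift and turn from the pose commanded when the call began, along the tool's axes at that moment; what a row does not reach only later rows make up. The controller multiplies each number of a shift by 800 mm and each number of a turn by 90 degrees. A row lasts 1/8 s, in which the tool goes at most 62.5 mm and 10.7 degrees, less where a joint would pass 70% of its speed; a pose out of reach is approached as far as the arm can. A call with a number of a shift or a turn outside -1 to 1 is refused whole. A call with a gripper value outside its range is refused whole. "grip" is the opening, from -1 (shut) to 1 (fully open), so that 0 is half open, set as the call begins (left out, the last holds). The fingers move at their own pace and stop on an object; "newtons" is the grip in N (left out, the last holds). Time passes only in rows, so rows that repeat a pose let the fingers close. It gives the time, the measured TCP pose, the force, the opening and the grip force at its end, in the units of the state.
- read_state(): the state, without advancing time (a new reading comes with each control period).
- imaging.camera(name): name is "scene" or "side" or "wrist"; returns a dict with "frame" (384x512x3 uint8, red, green, blue), "range_z" (384x512 float32, m along the optical axis (not along the pixel's ray), 0 where there is no reading), "fx", "fy", "cx", "cy" (pixels), "xyz" and "rotation" of the camera in the world. Camera axes: x right, y down, z forward; pixel columns grow to the right and rows downward; lengths in m; the calibration is good to about 2 mm. A picture is of the moment at which its call begins.
- ticket.job_done(): hands the job in; it is judged then, once.
Trained networks look in the newest picture that a camera, given by its name, has taken for a name from the list of things; names that differ only in an ending like _2 or _b are one class to them, and where a whole thing is asked for, a point or a joint stands for the part that bears it (a point fixed in the world has none). Each returns a list of dicts, best first, with "confidence" (0 to 1); they miss things now and then, are a little off and sometimes report something else, mostly with a low value. They report only what shows in the picture. A call takes as long as a camera call. They do not tell look-alikes from the thing itself.
- trace(camera, query): "pixels" (384x512 bool, what is visible of it) and "at" ([column, row] in pixels, amid what is visible of it).
- mark_of(camera, query): "at" ([column, row] in pixels: a listed point, or the origin of a listed thing).
The state is a dict: "t": time; "q": joint angles; "joint_vel": joint speeds; "joint_efforts": joint torques, N m; "ee_pos": TCP position; "ee_rot": TCP orientation; "ft_force": force on the tool from outside, world axes, zero at the start; "wrist_torque": the same for the moment, N m; "finger_gap": opening from 0.0 (shut) to 1.0 (fully open); "gripper_force": force on a finger pad.
Only numpy, scipy, OpenCV 4.12 (cv2) and the standard library are available. Lean on these libraries where they do the work, as an engineer would, in place of code of your own. Each camera call takes 0.05 s, during which the arm holds its last target. There are 200 camera calls.

## Task

Move the four medicine containers from the wooden carry rack to the white ceramic bedside rack, in the reverse order: the one now nearest the wooden rack's knob goes to the place farthest from the ceramic rack's knob, the next one to the next place, and so on, until the one now farthest from the wooden rack's knob stands nearest the ceramic rack's knob. Keep each container upright all the way, and leave each standing on the middle of its own place.

Things in the scene. Friction and masses are not known exactly. Their poses are not given: they have to be found in the camera images.
- tube_center (a point): slim round tablet tube, white plastic with a white cap, 30 mm diameter (cap 31 mm), 74 mm tall, the slimmest and tallest of the four; loose, about 50 g, standing upright on its own seat in the carry rack. The point is on its upright axis half-way up, 37 mm above its foot; z points up
- bottle_center (a point): round ear-drop bottle, amber glass, 38 mm diameter up to 46 mm above its foot, then a shoulder and a narrow black cap 24 mm wide, 70 mm tall in all; grip it on the glass body; loose, about 90 g, standing upright on its own seat in the carry rack. The point is on its upright axis half-way up, 35 mm above its foot; z points up
- jar_center (a point): squat round ointment jar, white ceramic with an aluminium lid, 46 mm diameter, 48 mm tall, the widest and lowest of the four; loose, about 110 g, standing upright on its own seat in the carry rack. The point is on its upright axis half-way up, 24 mm above its foot; z points up
- dispenser_center (a point): square upright tablet dispenser, grey plastic, 36 x 36 mm and 56 mm tall with a small white press button on top (60 mm in all; the button is only for show and does not move); its sides lie along the carry rack's x and y axes within about 0.1 rad; loose, about 70 g, standing upright on its own seat in the carry rack. The point is on its upright axis half-way up, 30 mm above its foot; z points up
- tube_seat: the thin grey plastic disc, 60 mm diameter and 4 mm thick, fixed on the carry rack, on which the tube stands at the start (within 4 mm of its middle); it stays there, so it still marks the tube's starting place after the tube is gone. All four seats look alike. Origin: centre of its underside (6 mm above the table)
- bottle_seat: the thin grey plastic disc, 60 mm diameter and 4 mm thick, fixed on the carry rack, on which the bottle stands at the start (within 4 mm of its middle); it stays there, so it still marks the bottle's starting place after the bottle is gone. All four seats look alike. Origin: centre of its underside (6 mm above the table)
- jar_seat: the thin grey plastic disc, 60 mm diameter and 4 mm thick, fixed on the carry rack, on which the jar stands at the start (within 4 mm of its middle); it stays there, so it still marks the jar's starting place after the jar is gone. All four seats look alike. Origin: centre of its underside (6 mm above the table)
- dispenser_seat: the thin grey plastic disc, 60 mm diameter and 4 mm thick, fixed on the carry rack, on which the dispenser stands at the start (within 4 mm of its middle); it stays there, so it still marks the dispenser's starting place after the dispenser is gone. All four seats look alike. Origin: centre of its underside (6 mm above the table)
- carry_rack: wooden rack the things start in: fixed flat board 76 x 316 mm, 6 mm thick, with a 22 mm dark wooden ball knob (top 35 mm above table) at one end. x axis across the row, y along it towards the knob. Seats at x = 0, y = +105, +35, -35, -105 mm, knob at y = +158 mm; which thing is on which place varies. Seat tops (feet of the things) 10 mm above the table. Origin: on the table, mid-row
- bed_rack: white ceramic rack, the target: fixed slab 82 x 316 mm, empty at first; 22 mm white ball knob (top 39 mm above table) at one end. x across the row, y along it towards the knob (y = +158 mm). Places: grey discs at x = 0, y = +105, +35, -35, -105 mm, floor 10 mm above the table, parted by ridges 4 mm thick, 10 mm high at y = +70, 0, -70 mm. Origin: on the table, mid-row
Not all that is in view belongs to the job. What is shaped like the part that bears jar_center but purple or turquoise is not meant.

How it is judged (in metres and radians):
At the end, for the whole second after the job is handed in: Each container stands upright (within 0.12 rad) and at rest on the floor of its mirrored place on the ceramic rack (started at y on the carry rack, ends at -y on the ceramic rack), its axis within 13 mm of the middle of the place both along and across the row (((y of tube_seat in the frame of carry_rack between 0.085 and 0.125 m and y of tube_center in the frame of bed_rack between -0.118 and -0.092 m) or (y of tube_seat in the frame of carry_rack between 0.015 and 0.055 m and y of tube_center in the frame of bed_rack between -0.048 and -0.022 m) or (y of tube_seat in the frame of carry_rack between -0.055 and -0.015 m and y of tube_center in the frame of bed_rack between 0.022 and 0.048 m) or (y of tube_seat in the frame of carry_rack between -0.125 and -0.085 m and y of tube_center in the frame of bed_rack between 0.092 and 0.118 m)) and x of tube_center in the frame of bed_rack between -0.013 and 0.013 m and z of tube_center in the frame of bed_rack between 0.041 and 0.053 m and angle between each of tube_center, bottle_center, jar_center, dispenser_center's own z axis and vertical below 0.12 rad and linear speed of each of tube, bottle, jar, dispenser below 0.02 m/s and ((y of bottle_seat in the frame of carry_rack between 0.085 and 0.125 m and y of bottle_center in the frame of bed_rack between -0.118 and -0.092 m) or (y of bottle_seat in the frame of carry_rack between 0.015 and 0.055 m and y of bottle_center in the frame of bed_rack between -0.048 and -0.022 m) or (y of bottle_seat in the frame of carry_rack between -0.055 and -0.015 m and y of bottle_center in the frame of bed_rack between 0.022 and 0.048 m) or (y of bottle_seat in the frame of carry_rack between -0.125 and -0.085 m and y of bottle_center in the frame of bed_rack between 0.092 and 0.118 m)) and x of bottle_center in the frame of bed_rack between -0.013 and 0.013 m and z of bottle_center in the frame of bed_rack between 0.039 and 0.051 m and ((y of jar_seat in the frame of carry_rack between 0.085 and 0.125 m and y of jar_center in the frame of bed_rack between -0.118 and -0.092 m) or (y of jar_seat in the frame of carry_rack between 0.015 and 0.055 m and y of jar_center in the frame of bed_rack between -0.048 and -0.022 m) or (y of jar_seat in the frame of carry_rack between -0.055 and -0.015 m and y of jar_center in the frame of bed_rack between 0.022 and 0.048 m) or (y of jar_seat in the frame of carry_rack between -0.125 and -0.085 m and y of jar_center in the frame of bed_rack between 0.092 and 0.118 m)) and x of jar_center in the frame of bed_rack between -0.013 and 0.013 m and z of jar_center in the frame of bed_rack between 0.028 and 0.04 m and ((y of dispenser_seat in the frame of carry_rack between 0.085 and 0.125 m and y of dispenser_center in the frame of bed_rack between -0.118 and -0.092 m) or (y of dispenser_seat in the frame of carry_rack between 0.015 and 0.055 m and y of dispenser_center in the frame of bed_rack between -0.048 and -0.022 m) or (y of dispenser_seat in the frame of carry_rack between -0.055 and -0.015 m and y of dispenser_center in the frame of bed_rack between 0.022 and 0.048 m) or (y of dispenser_seat in the frame of carry_rack between -0.125 and -0.085 m and y of dispenser_center in the frame of bed_rack between 0.092 and 0.118 m)) and x of dispenser_center in the frame of bed_rack between -0.013 and 0.013 m and z of dispenser_center in the frame of bed_rack between 0.034 and 0.046 m); the robot touches nothing.
It fails at once if the tube is tipped over (more than 0.6 rad from upright) (angle between tube_center's own z axis and vertical above 0.6 rad).
It fails at once if the bottle is tipped over (more than 0.6 rad from upright) (angle between bottle_center's own z axis and vertical above 0.6 rad).
It fails at once if the jar is tipped over (more than 0.6 rad from upright) (angle between jar_center's own z axis and vertical above 0.6 rad).
It fails at once if the dispenser is tipped over (more than 0.6 rad from upright) (angle between dispenser_center's own z axis and vertical above 0.6 rad).
It also fails if it takes over 104 s, if anything falls off the work surface, if the arm or the gripper's body presses on something with over 40 N, if the wrist force passes 120 N, or if a joint passes its speed limit or range.

## Working session

There is one attempt and no reset: what is moved stays moved. The work goes in short steps, Python scripts to look and compute and a tool call to move; the robot and the scene stay as the last step left them, time stands still between calls to the robot, and variables do not carry over. Pictures are saved under pics/ and viewed, at most 14 in all, crops included, and the job is handed in when it is done.

Besides the shell and the picture viewer there is one more tool, called by a JSON object that holds its "op" and its "data", one argument or row to a line. servo_tool: Moves the arm, as the interface text tells. Its arguments: {"type":"object","properties":{"deltas":{"type":"array"},"grip":{"type":"number"},"newtons":{"type":"number"}},"required":["deltas"]}

```bash
mkdir -p pics
cat > h.py <<'E'
import numpy as np, cv2
from cell import read_state, imaging, ticket, trace, mark_of
def cloud(c):
    z=c["range_z"]; v,u=np.mgrid[:z.shape[0],:z.shape[1]]
    P=np.stack([(u-c["cx"])/c["fx"]*z,(v-c["cy"])/c["fy"]*z,z],-1)
    return P@np.array(c["rotation"]).T+np.array(c["xyz"])
def save(c,n): cv2.imwrite("pics/"+n,cv2.cvtColor(c["frame"],cv2.COLOR_RGB2BGR))
E
python3 - <<'E'
from h import *
ims=[]
for n in ["scene","side"]:
    c=imaging.camera(n); ims.append(c["frame"]); save(c,n+"0.png")
    P=cloud(c); print(n,c["xyz"])
    for k in ["tube_center","bottle_center","jar_center","dispenser_center","carry_rack","bed_rack"]:
        for r in trace(n,k)[:3]:
            p=P[r["pixels"]&(c["range_z"]>0)]
            print(k,round(r["confidence"],2),np.round(r["at"]),len(p),np.round(np.median(p,0),3),np.round(np.percentile(p,98,axis=0),3),np.round(np.percentile(p,2,axis=0),3))
print(read_state())
E
```

```text
scene [1.1316408  0.35292332 0.57137107]
bottle_center 0.74 [238. 195.] 683 [ 0.471 -0.018  0.048] [ 0.48  -0.006  0.08 ] [ 0.451 -0.039  0.01 ]
jar_center 0.67 [302. 223.] 855 [0.491 0.115 0.047] [0.5   0.134 0.059] [0.458 0.092 0.011]
jar_center 0.67 [312. 185.] 726 [0.371 0.09  0.034] [0.38  0.108 0.048] [ 0.274  0.05  -0.001]
jar_center 0.64 [254. 167.] 606 [ 0.362 -0.036  0.035] [ 0.37  -0.019  0.048] [ 0.329 -0.061  0.001]
dispenser_center 0.83 [205. 183.] 749 [ 0.473 -0.087  0.047] [ 0.478 -0.076  0.069] [ 0.443 -0.111  0.013]
side [0.17228508 0.66283035 0.62667956]
tube_center 0.87 [264. 201.] 603 [0.464 0.051 0.059] [0.482 0.056 0.086] [0.454 0.03  0.013]
bottle_center 0.82 [284. 185.] 625 [ 0.456 -0.015  0.051] [ 0.476 -0.006  0.082] [ 0.442 -0.035  0.012]
bottle_center 0.35 [285. 202.] 144 [ 0.444 -0.01   0.01 ] [0.471 0.003 0.014] [ 0.433 -0.046  0.007]
jar_center 0.92 [340. 197.] 737 [ 0.343 -0.029  0.04 ] [ 0.367 -0.02   0.05 ] [ 0.324 -0.074  0.001]
jar_center 0.76 [212. 299.] 1088 [0.444 0.277 0.047] [0.468 0.289 0.051] [0.428 0.249 0.002]
jar_center 0.65 [244. 226.] 
[... 469 characters left out ...]
2e+01, -1.28008143e+01]), 'joint_vel': array([0.02210763, 0.03943804, 0.07261918, 0.03401454, 0.04480863,
       0.02395666]), 'joint_efforts': array([-1.19611363e-03, -4.02055264e+01, -2.52387410e+01,  6.95028319e-02,
        3.19615344e-02,  1.17936338e-05]), 'ee_pos': array([ 5.24982123e-01, -3.21923440e-05,  2.38702460e-01]), 'ee_rot': array([[ 2.20484222e-05,  9.99999997e-01, -8.04557513e-05],
       [ 1.00000000e+00, -2.20477982e-05,  7.75671633e-06],
       [ 7.75494243e-06, -8.04559223e-05, -9.99999997e-01]]), 'ft_force': array([ 0.09836974, -0.18046115,  0.25721107]), 'wrist_torque': array([0.0047906 , 0.00917169, 0.03543319]), 'gripper_force': 0.0, 'finger_gap': 0.9946860302974007}
```

View pics/scene0.png

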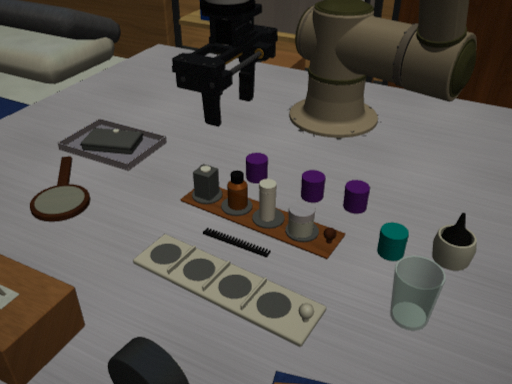

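View pics/side0.png

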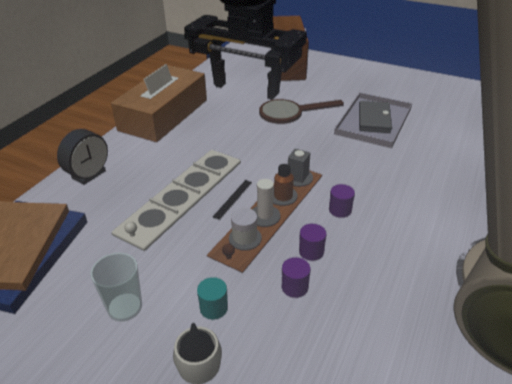

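Going from the knob (+y end), the scene shows jar (302,223), tube (267,202), bottle (238,195), dispenser (205,183). The purple and turquoise jars are decoys. The ceramic rack is empty with its knob at (306,311), also at the +y end. Next I fit the rack poses and object axes from the clouds.

Run:
```python
from h import *
pts=[]
for n in ["scene","side","wrist"]:
    c=imaging.camera(n); P=cloud(c); Q=P[c["range_z"]>0]
    if n=="wrist": save(c,"wrist0.png"); print(c["xyz"])
    t=Q
    # bed slab
    def rect(lo,hi,xl,xh,yl,yh):
        m=(Q[:,2]>lo)&(Q[:,2]<hi)&(Q[:,0]>xl)&(Q[:,0]<xh)&(Q[:,1]>yl)&(Q[:,1]<yh)
        return Q[m]
    b=rect(.006,.03,.58,.72,-.12,.25); print(n,"bed",len(b), cv2.minAreaRect(b[:,:2].astype(np.float32)) if len(b)>9 else "")
    for nm,lo,hi,box in [("jar",.05,.066,(.43,.53,.07,.15)),("tube",.077,.095,(.43,.53,.0,.08)),("bottlecap",.073,.09,(.43,.51,-.06,.01)),("disp",.06,.068,(.42,.5,-.13,-.06))]:
        p=rect(lo,hi,*box)
        if len(p)>5: print(nm,len(p),np.round(p.mean(0),4),np.round(p.min(0),3),np.round(p.max(0),3))
    for k in ["carry_rack","bed_rack","tube_seat","jar_center","tube_center","bottle_center","dispenser_center"]:
        print(k,[(round(r["confidence"],2),np.round(r["at"]).tolist(),np.round(P[int(r["at"][1]),int(r["at"][0])],3).tolist()) for r in mark_of(n,k)[:4]])
```

```text
scene bed 7565 ((0.6501309871673584, 0.054806068539619446), (0.31616368889808655, 0.08431576937437057), 84.57144165039062)
jar 403 [0.4809 0.1127 0.0562] [0.452 0.089 0.05 ] [0.502 0.134 0.059]
tube 177 [0.4721 0.0427 0.082 ] [0.453 0.027 0.077] [0.488 0.057 0.085]
bottlecap 100 [ 0.4635 -0.0233  0.0779] [ 0.45  -0.036  0.073] [ 0.474 -0.012  0.081]
disp 196 [ 0.4627 -0.0914  0.0643] [ 0.441 -0.113  0.06 ] [ 0.479 -0.075  0.068]
carry_rack [(0.98, [253.0, 214.0], [0.466, 0.009, 0.004])]
bed_rack [(0.62, [217.0, 281.0], [0.65, 0.042, 0.007])]
tube_seat [(0.85, [265.0, 220.0], [0.483, 0.042, 0.014])]
jar_center [(0.89, [356.0, 193.0], [0.375, 0.175, 0.047]), (0.68, [314.0, 188.0], [0.377, 0.096, 0.037]), (0.66, [300.0, 222.0], [0.499, 0.116, 0.044]), (0.63, [393.0, 245.0], [0.473, 0.272, 0.037])]
tube_center [(0.86, [270.0, 199.0], [0.48, 0.05, 0.061])]
bottle_center [(0.96, [236.0, 187.0], [0.472, -0.021, 0.058])]
dispenser_center [(0.78, [207.0, 181.0], [0.475, -0.081, 0.056])]
side bed 4169 ((0.6484491229057312, 0.05448432266712189), (0.31675881147384644, 0.0847516730427742), 84.608
[... 1206 characters left out ...]
 -0.0257  0.0799] [ 0.449 -0.039  0.073] [ 0.472 -0.015  0.083]
disp 769 [ 0.4589 -0.0934  0.0658] [ 0.44  -0.115  0.06 ] [ 0.476 -0.078  0.068]
carry_rack [(0.87, [207.0, 150.0], [0.467, 0.01, 0.006])]
bed_rack [(0.85, [364.0, 126.0], [0.645, 0.039, 0.019])]
tube_seat [(0.76, [210.0, 123.0], [0.481, 0.049, 0.074])]
jar_center [(0.9, [107.0, 198.0], [0.36, -0.035, 0.048]), (0.7, [95.0, 84.0], [0.367, 0.083, 0.048]), (0.61, [208.0, 58.0], [0.48, 0.106, 0.059])]
tube_center [(0.71, [201.0, 128.0], [0.474, 0.046, 0.084]), (0.39, [208.0, 151.0], [0.468, 0.009, 0.006])]
bottle_center [(0.87, [195.0, 188.0], [0.463, -0.015, 0.077])]
dispenser_center [(0.76, [197.0, 248.0], [0.459, -0.086, 0.067])]
```

View pics/wrist0.png

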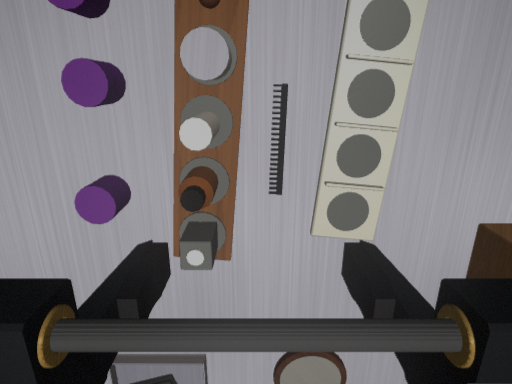

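The wrist view shows the bed rack's discs at (385,22), (371,93), (359,155) and (348,211), with the slab extending further on the knob side. So I'll fit the discs directly rather than use the slab centre.

Run:
```python
from h import *
for n in ["scene","side","wrist"]:
    c=imaging.camera(n); P=cloud(c); g=cv2.cvtColor(c["frame"],cv2.COLOR_RGB2GRAY)
    slab=((P[...,2]>.004)&(P[...,2]<.03)&(P[...,0]>.59)&(P[...,0]<.71)&(P[...,1]>-.12)&(P[...,1]<.24)&(c["range_z"]>0))
    th,_=cv2.threshold(g[slab].reshape(-1,1),0,255,cv2.THRESH_OTSU)
    k,l,s,ce=cv2.connectedComponentsWithStats(((g<th)&slab).astype(np.uint8))
    for i in range(1,k):
        if s[i,4]>150:
            p=P[l==i][:,:2].astype(np.float32); print(n,s[i,4],np.round(p.mean(0),4),[np.round(x,4) for x in cv2.minEnclosingCircle(p)],np.round(np.median(P[l==i][:,2]),4))
```

```text
scene 499 [ 0.6379 -0.0652] [array([ 0.6378, -0.0652]), np.float64(0.027)] 0.009
scene 554 [0.6445 0.0045] [array([0.6438, 0.0039]), np.float64(0.0266)] 0.009
scene 388 [0.688  0.0841] [array([0.6526, 0.0557]), np.float64(0.1614)] 0.0059
scene 629 [0.6509 0.0744] [array([0.6511, 0.074 ]), np.float64(0.0268)] 0.0091
scene 714 [0.6573 0.144 ] [array([0.6565, 0.1434]), np.float64(0.027)] 0.0092
side 244 [ 0.6383 -0.0674] [array([ 0.638 , -0.0665]), np.float64(0.0276)] 0.0113
side 343 [0.6174 0.0941] [array([0.646 , 0.0555]), np.float64(0.1611)] 0.0079
side 285 [0.6447 0.0026] [array([0.6453, 0.0036]), np.float64(0.027)] 0.0115
side 328 [0.6515 0.0727] [array([0.6508, 0.0719]), np.float64(0.0266)] 0.0115
side 388 [0.6581 0.1423] [array([0.6593, 0.1425]), np.float64(0.027)] 0.0115
wrist 484 [0.6079 0.051 ] [array([0.606 , 0.0332]), np.float64(0.1316)] 0.0081
wrist 2107 [0.6573 0.1416] [array([0.6577, 0.1421]), np.float64(0.0266)] 0.0106
wrist 1813 [0.6509 0.0731] [array([0.6511, 0.0727]), np.float64(0.0261)] 0.0106
wrist 1508 [0.6445 0.0035] [array([0.6443, 0.0027]), np.float64(0.0263)] 0.0107
wrist 1274 [ 0.6381 -0.0664] [array([ 0.6381, -0.0668]), np.float64(0.0263)] 0.0107
```

{"op": "servo_tool", "data": {
  "deltas": [
    [[0.025,-0.01,0.025],[0,0,0.01]],
    [[0.05,-0.02,0.055],[0,0,0.02]],
    [[0.075,-0.03,0.08],[0,0,0.03]],
    [[0.1,-0.042,0.11],[0,0,0.04]],
    [[0.125,-0.054,0.14],[0,0,0.05]],
    [[0.139,-0.0603,0.161],[0,0,0.058]],
    [[0.139,-0.0603,0.161],[0,0,0.058]],
    [[0.139,-0.0603,0.161],[0,0,0.058]]
  ],
  "grip": 0.7,
  "newtons": 20
}}

```text
t: 3.05
ee_pos: [0.4774, 0.1108, 0.1107]
ee_rot: [[0.091, 0.996, 0.001], [0.996, -0.091, -0.0], [0.0, 0.001, -1.0]]
ft_force: [0.1, -0.0, -0.2]
finger_gap: 0.852
gripper_force: 0.0
```

{"op": "servo_tool", "data": {
  "deltas": [
    [[0,0,0.03],[0,0,0]],
    [[0,0,0.06],[0,0,0]],
    [[0,0,0.09],[0,0,0]],
    [[0,0,0.105],[0,0,0]],
    [[0,0,0.114],[0,0,0]],
    [[0,0,0.114],[0,0,0]],
    [[0,0,0.114],[0,0,0]]
  ]
}}

```text
t: 3.92
ee_pos: [0.4772, 0.1112, 0.0194]
ee_rot: [[0.091, 0.996, 0.001], [0.996, -0.091, -0.0], [0.0, 0.001, -1.0]]
ft_force: [0.1, -0.2, -0.3]
finger_gap: 0.85
gripper_force: 0.0
```

{"op": "servo_tool", "data": {
  "deltas": [
    [[0,0,0],[0,0,0]],
    [[0,0,0],[0,0,0]],
    [[0,0,0],[0,0,0]],
    [[0,0,0],[0,0,0]],
    [[0,0,0],[0,0,0]],
    [[0,0,0],[0,0,0]]
  ],
  "grip": -1,
  "newtons": 20
}}

```text
t: 4.68
ee_pos: [0.4768, 0.1112, 0.0188]
ee_rot: [[0.091, 0.996, 0.0], [0.996, -0.091, 0.0], [0.0, 0.0, -1.0]]
ft_force: [0.0, 0.7, 2.0]
finger_gap: 0.504
gripper_force: 20.0
```

{"op": "servo_tool", "data": {
  "deltas": [
    [[0,0,-0.02],[0,0,0]],
    [[0,0,-0.05],[0,0,0]],
    [[0,0,-0.085],[0,0,0]],
    [[0,0,-0.119],[0,0,0]],
    [[-0.02,0.02,-0.119],[0,0,0]],
    [[-0.045,0.049,-0.119],[0,0,0]],
    [[-0.072,0.078,-0.119],[0,0,0]],
    [[-0.1,0.108,-0.119],[0,0,0]],
    [[-0.13,0.14,-0.119],[0,0,0]],
    [[-0.158,0.172,-0.119],[0,0,0]],
    [[-0.18,0.198,-0.119],[0,0,0]],
    [[-0.195,0.213,-0.119],[0,0,0]],
    [[-0.203,0.221,-0.119],[0,0,0]],
    [[-0.203,0.221,-0.119],[0,0,0]],
    [[-0.203,0.221,-0.119],[0,0,0]]
  ]
}}

```text
t: 6.55
ee_pos: [0.6377, -0.0663, 0.1137]
ee_rot: [[0.091, 0.996, -0.001], [0.996, -0.091, 0.0], [0.0, -0.001, -1.0]]
ft_force: [0.6, -0.6, -0.6]
finger_gap: 0.506
gripper_force: 19.9
```

{"op": "servo_tool", "data": {
  "deltas": [
    [[0,0,0.025],[0,0,0]],
    [[0,0,0.055],[0,0,0]],
    [[0,0,0.085],[0,0,0]],
    [[0,0,0.103],[0,0,0]],
    [[0,0,0.112],[0,0,0]],
    [[0,0,0.116],[0,0,0]],
    [[0,0,0.118],[0,0,0]],
    [[0,0,0.118],[0,0,0]],
    [[0,0,0.118],[0,0,0]]
  ]
}}

```text
t: 7.68
ee_pos: [0.6382, -0.0667, 0.0199]
ee_rot: [[0.091, 0.996, 0.001], [0.996, -0.091, -0.0], [-0.0, 0.001, -1.0]]
ft_force: [-0.6, -0.9, -1.1]
finger_gap: 0.507
gripper_force: 19.9
```

{"op": "servo_tool", "data": {
  "deltas": [
    [[0,0,0],[0,0,0]],
    [[0,0,0],[0,0,0]],
    [[0,0,0],[0,0,0]],
    [[0,0,0],[0,0,0]],
    [[0,0,0],[0,0,0]],
    [[0,0,-0.02],[0,0,0]],
    [[0,0,-0.05],[0,0,0]],
    [[0,0,-0.085],[0,0,0]],
    [[0,0,-0.119],[0,0,0]],
    [[0,0,-0.119],[0,0,0]]
  ],
  "grip": 0.5
}}

```text
t: 8.93
ee_pos: [0.6391, -0.0669, 0.1177]
ee_rot: [[0.091, 0.996, 0.005], [0.996, -0.091, -0.001], [-0.001, 0.005, -1.0]]
ft_force: [-0.4, 0.2, -1.2]
finger_gap: 0.752
gripper_force: 0.0
```

{"op": "servo_tool", "data": {
  "deltas": [
    [[0.01,-0.02,0],[0,0,0]],
    [[0.03,-0.06,0],[0,0,0]],
    [[0.055,-0.105,0],[0,0,0]],
    [[0.08,-0.15,0],[0,0,0]],
    [[0.1,-0.195,0],[0,0,0]],
    [[0.1156,-0.222,0],[0,0,0]],
    [[0.1156,-0.222,0],[0,0,0]],
    [[0.1156,-0.222,0],[0,0,0]]
  ]
}}

```text
t: 9.93
ee_pos: [0.4703, 0.0412, 0.1146]
ee_rot: [[0.091, 0.996, 0.0], [0.996, -0.091, -0.0], [-0.0, 0.0, -1.0]]
ft_force: [0.4, 0.3, 0.5]
finger_gap: 0.75
gripper_force: 0.0
```

Run:
```python
from h import *
c=imaging.camera("wrist"); save(c,"w1.png"); P=cloud(c); Q=P[c["range_z"]>0]
def box(nm,lo,hi,a,b,y0,y1):
    m=(Q[:,2]>lo)&(Q[:,2]<hi)&(Q[:,0]>a)&(Q[:,0]<b)&(Q[:,1]>y0)&(Q[:,1]<y1); p=Q[m]
    if len(p)>5: print(nm,len(p),np.round((p[:,:2].min(0)+p[:,:2].max(0))/2,4),np.round(np.ptp(p,0),3))
c=imaging.camera("scene");P=cloud(c); Q=P[c["range_z"]>0]
box("jar scene",.05,.066,.6,.69,-.12,-.02)
print(read_state()["ee_pos"])
```

```text
jar scene 479 [ 0.6378 -0.066 ] [0.048 0.047 0.009]
[0.47029157 0.0410789  0.11453084]
```

View pics/w1.png

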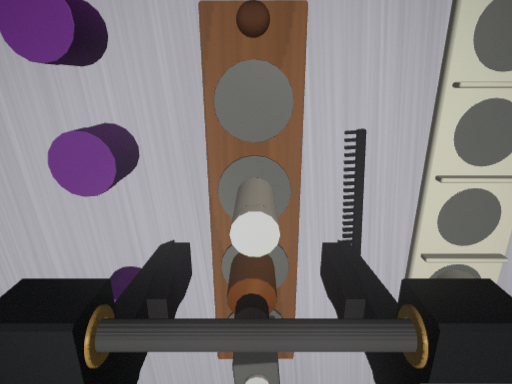

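The jar stands on its place within 1 mm. The tube (255,234) lies on the fingers' centre line, so I continue.

{"op": "servo_tool", "data": {
  "deltas": [
    [[0,0,0.03],[0,0,0]],
    [[0,0,0.06],[0,0,0]],
    [[0,0,0.085],[0,0,0]],
    [[0,0,0.099],[0,0,0]],
    [[0,0,0.099],[0,0,0]],
    [[0,0,0.099],[0,0,0]]
  ]
}}

```text
t: 10.78
ee_pos: [0.4701, 0.0415, 0.0361]
ee_rot: [[0.091, 0.996, 0.001], [0.996, -0.091, -0.0], [-0.0, 0.001, -1.0]]
ft_force: [-0.8, 0.3, 1.1]
finger_gap: 0.749
gripper_force: 0.0
```

{"op": "servo_tool", "data": {
  "deltas": [
    [[0,0,0],[0,0,0]],
    [[0,0,0],[0,0,0]],
    [[0,0,0],[0,0,0]],
    [[0,0,0],[0,0,0]],
    [[0,0,0],[0,0,0]],
    [[0,0,0],[0,0,0]],
    [[0,0,0],[0,0,0]]
  ],
  "grip": -1,
  "newtons": 15
}}

```text
t: 11.65
ee_pos: [0.4696, 0.0416, 0.0356]
ee_rot: [[0.091, 0.996, 0.0], [0.996, -0.091, -0.0], [-0.0, 0.0, -1.0]]
ft_force: [-0.1, 1.3, 3.1]
finger_gap: 0.338
gripper_force: 15.0
```

{"op": "servo_tool", "data": {
  "deltas": [
    [[0,0,-0.02],[0,0,0]],
    [[0,0,-0.045],[0,0,0]],
    [[0,0,-0.075],[0,0,0]],
    [[0,0,-0.1],[0,0,0]],
    [[-0.002,0.015,-0.1],[0,0,0]],
    [[-0.006,0.043,-0.1],[0,0,0]],
    [[-0.01,0.077,-0.1],[0,0,0]],
    [[-0.014,0.113,-0.1],[0,0,0]],
    [[-0.019,0.15,-0.1],[0,0,0]],
    [[-0.023,0.183,-0.1],[0,0,0]],
    [[-0.026,0.208,-0.1],[0,0,0]],
    [[-0.0277,0.222,-0.1],[0,0,0]],
    [[-0.0277,0.222,-0.1],[0,0,0]],
    [[-0.0277,0.222,-0.1],[0,0,0]]
  ]
}}

```text
t: 13.4
ee_pos: [0.6441, 0.0034, 0.1146]
ee_rot: [[0.091, 0.996, -0.001], [0.996, -0.091, 0.0], [0.0, -0.001, -1.0]]
ft_force: [0.8, 0.4, -0.2]
finger_gap: 0.34
gripper_force: 15.0
```

{"op": "servo_tool", "data": {
  "deltas": [
    [[0,0,0.02],[0,0,0]],
    [[0,0,0.045],[0,0,0]],
    [[0,0,0.07],[0,0,0]],
    [[0,0,0.087],[0,0,0]],
    [[0,0,0.095],[0,0,0]],
    [[0,0,0.098],[0,0,0]],
    [[0,0,0.099],[0,0,0]],
    [[0,0,0.099],[0,0,0]],
    [[0,0,0.099],[0,0,0]]
  ]
}}

```text
t: 14.52
ee_pos: [0.6446, 0.0034, 0.0367]
ee_rot: [[0.091, 0.996, 0.001], [0.996, -0.091, -0.0], [-0.0, 0.001, -1.0]]
ft_force: [0.1, 0.2, -1.1]
finger_gap: 0.338
gripper_force: 15.0
```

{"op": "servo_tool", "data": {
  "deltas": [
    [[0,0,0],[0,0,0]],
    [[0,0,0],[0,0,0]],
    [[0,0,0],[0,0,0]],
    [[0,0,0],[0,0,0]],
    [[0,0,0],[0,0,0]],
    [[0,0,0],[0,0,0]],
    [[0,0,-0.02],[0,0,0]],
    [[0,0,-0.05],[0,0,0]],
    [[0,0,-0.08],[0,0,0]],
    [[0,0,-0.1],[0,0,0]],
    [[0,0,-0.1],[0,0,0]]
  ],
  "grip": 0.5
}}

```text
t: 15.9
ee_pos: [0.645, 0.0033, 0.1178]
ee_rot: [[0.091, 0.996, 0.003], [0.996, -0.091, -0.0], [-0.0, 0.003, -1.0]]
ft_force: [-0.2, -0.3, -0.5]
finger_gap: 0.752
gripper_force: 0.0
```

{"op": "servo_tool", "data": {
  "deltas": [
    [[-0.006,-0.02,0],[0,0,0]],
    [[-0.016,-0.06,0],[0,0,0]],
    [[-0.027,-0.105,0],[0,0,0]],
    [[-0.038,-0.15,0],[0,0,0]],
    [[-0.048,-0.195,0],[0,0,0]],
    [[-0.0556,-0.2253,0],[0,0,0]],
    [[-0.0556,-0.2253,0],[0,0,0]],
    [[-0.0556,-0.2253,0],[0,0,0]]
  ]
}}

```text
t: 16.9
ee_pos: [0.4616, -0.0245, 0.1162]
ee_rot: [[0.091, 0.996, 0.0], [0.996, -0.091, 0.0], [0.0, 0.0, -1.0]]
ft_force: [-0.6, -0.6, 0.4]
finger_gap: 0.75
gripper_force: 0.0
```

Run:
```python
from h import *
def box(Q,nm,lo,hi,a,b,y0,y1):
    m=(Q[:,2]>lo)&(Q[:,2]<hi)&(Q[:,0]>a)&(Q[:,0]<b)&(Q[:,1]>y0)&(Q[:,1]<y1); p=Q[m]
    if len(p)>5: print(nm,len(p),np.round((p[:,:2].min(0)+p[:,:2].max(0))/2,4),np.round(np.ptp(p,0),3))
for n in ["scene","wrist"]:
    c=imaging.camera(n);P=cloud(c); Q=P[c["range_z"]>0]
    box(Q,n+"tube",.077,.09,.6,.69,-.03,.04)
    box(Q,n+"bottle",.073,.09,.43,.49,-.06,.01)
    box(Q,n+"disp",.061,.072,.42,.5,-.13,-.06)
print(read_state()["ee_pos"])
```

```text
scenetube 253 [0.645 0.004] [0.033 0.03  0.008]
scenebottle 102 [ 0.4627 -0.0244] [0.023 0.023 0.008]
scenedisp 220 [ 0.4589 -0.0943] [0.039 0.037 0.009]
wristbottle 1164 [ 0.4604 -0.0269] [0.024 0.024 0.009]
wristdisp 1597 [ 0.4577 -0.0914] [0.036 0.027 0.011]
[ 0.46163403 -0.02444433  0.11611552]
```

Tube placed well, bottle lined up.

{"op": "servo_tool", "data": {
  "deltas": [
    [[0,0,0.03],[0,0,0]],
    [[0,0,0.06],[0,0,0]],
    [[0,0,0.09],[0,0,0]],
    [[0,0,0.108],[0,0,0]],
    [[0,0,0.117],[0,0,0]],
    [[0,0,0.117],[0,0,0]],
    [[0,0,0.117],[0,0,0]]
  ]
}}

```text
t: 17.88
ee_pos: [0.4614, -0.0246, 0.0233]
ee_rot: [[0.091, 0.996, 0.001], [0.996, -0.091, -0.0], [-0.0, 0.001, -1.0]]
ft_force: [-0.0, -0.2, -0.2]
finger_gap: 0.754
gripper_force: 0.0
```

{"op": "servo_tool", "data": {
  "deltas": [
    [[0,0,0],[0,0,0]],
    [[0,0,0],[0,0,0]],
    [[0,0,0],[0,0,0]],
    [[0,0,0],[0,0,0]],
    [[0,0,0],[0,0,0]],
    [[0,0,0],[0,0,0]],
    [[0,0,0],[0,0,0]]
  ],
  "grip": -1,
  "newtons": 20
}}

```text
t: 18.75
ee_pos: [0.461, -0.0245, 0.0228]
ee_rot: [[0.091, 0.996, 0.0], [0.996, -0.091, -0.0], [-0.0, 0.0, -1.0]]
ft_force: [-1.5, -0.2, 3.6]
finger_gap: 0.424
gripper_force: 20.0
```

{"op": "servo_tool", "data": {
  "deltas": [
    [[0,0,-0.02],[0,0,0]],
    [[0,0,-0.05],[0,0,0]],
    [[0,0,-0.085],[0,0,0]],
    [[0,0,-0.115],[0,0,0]],
    [[0,0,-0.125],[0,0,0]],
    [[0.012,0.019,-0.125],[0,0,0]],
    [[0.03,0.047,-0.125],[0,0,0]],
    [[0.051,0.08,-0.125],[0,0,0]],
    [[0.073,0.115,-0.125],[0,0,0]],
    [[0.095,0.15,-0.125],[0,0,0]],
    [[0.116,0.183,-0.125],[0,0,0]],
    [[0.134,0.211,-0.125],[0,0,0]],
    [[0.1429,0.2255,-0.125],[0,0,0]],
    [[0.1429,0.2255,-0.125],[0,0,0]],
    [[0.1429,0.2255,-0.125],[0,0,0]]
  ]
}}

```text
t: 20.62
ee_pos: [0.6503, 0.0727, 0.122]
ee_rot: [[0.091, 0.996, -0.001], [0.996, -0.091, 0.0], [-0.0, -0.001, -1.0]]
ft_force: [0.2, -0.1, 0.2]
finger_gap: 0.427
gripper_force: 20.0
```

{"op": "servo_tool", "data": {
  "deltas": [
    [[0,0,0.025],[0,0,0]],
    [[0,0,0.06],[0,0,0]],
    [[0,0,0.09],[0,0,0]],
    [[0,0,0.11],[0,0,0]],
    [[0,0,0.119],[0,0,0]],
    [[0,0,0.123],[0,0,0]],
    [[0,0,0.124],[0,0,0]],
    [[0,0,0.124],[0,0,0]],
    [[0,0,0.124],[0,0,0]]
  ]
}}

```text
t: 21.75
ee_pos: [0.6512, 0.073, 0.0239]
ee_rot: [[0.091, 0.996, 0.001], [0.996, -0.091, -0.0], [-0.0, 0.001, -1.0]]
ft_force: [-0.2, 0.1, -1.6]
finger_gap: 0.419
gripper_force: 20.0
```

{"op": "servo_tool", "data": {
  "deltas": [
    [[0,0,0],[0,0,0]],
    [[0,0,0],[0,0,0]],
    [[0,0,0],[0,0,0]],
    [[0,0,0],[0,0,0]],
    [[0,0,0],[0,0,0]],
    [[0,0,0],[0,0,0]],
    [[0,0,-0.02],[0,0,0]],
    [[0,0,-0.05],[0,0,0]],
    [[0,0,-0.085],[0,0,0]],
    [[0,0,-0.12],[0,0,0]],
    [[0,0,-0.12],[0,0,0]]
  ],
  "grip": 0.5
}}

```text
t: 23.12
ee_pos: [0.6521, 0.0729, 0.1226]
ee_rot: [[0.091, 0.996, 0.005], [0.996, -0.091, -0.0], [0.0, 0.005, -1.0]]
ft_force: [0.7, -0.5, 0.0]
finger_gap: 0.744
gripper_force: 0.0
```

{"op": "servo_tool", "data": {
  "deltas": [
    [[-0.02,-0.02,0],[0,0,0]],
    [[-0.055,-0.052,0],[0,0,0]],
    [[-0.095,-0.09,0],[0,0,0]],
    [[-0.135,-0.13,0],[0,0,0]],
    [[-0.175,-0.168,0],[0,0,0]],
    [[-0.21,-0.202,0],[0,0,0]],
    [[-0.231,-0.2213,0],[0,0,0]],
    [[-0.231,-0.2213,0],[0,0,0]],
    [[-0.231,-0.2213,0],[0,0,0]]
  ]
}}

```text
t: 24.25
ee_pos: [0.4582, -0.0946, 0.1193]
ee_rot: [[0.091, 0.996, -0.0], [0.996, -0.091, 0.0], [0.0, -0.0, -1.0]]
ft_force: [-0.8, 1.0, -0.3]
finger_gap: 0.746
gripper_force: 0.0
```

Run:
```python
from h import *
for n in ["scene","side","wrist"]:
    c=imaging.camera(n);P=cloud(c); Q=P[c["range_z"]>0]
    if n=="wrist": save(c,"w3.png")
    for nm,lo,hi,a,b,y0,y1 in [("bottle",.073,.09,.62,.69,.04,.11),("disp",.061,.072,.42,.5,-.13,-.06)]:
        p=Q[(Q[:,2]>lo)&(Q[:,2]<hi)&(Q[:,0]>a)&(Q[:,0]<b)&(Q[:,1]>y0)&(Q[:,1]<y1)]
        if len(p)>5: print(n,nm,len(p),cv2.minAreaRect(p[:,:2].astype(np.float32)))
print(read_state()["ee_pos"])
```

```text
scene bottle 180 ((0.6514660716056824, 0.07259263098239899), (0.02318534441292286, 0.02215079590678215), 28.38473892211914)
scene disp 222 ((0.4597262740135193, -0.09394443780183792), (0.04007692635059357, 0.03619115427136421), 0.12452784925699234)
side bottle 115 ((0.6494827270507812, 0.07242336869239807), (0.022906064987182617, 0.02200228162109852), 7.732627868652344)
side disp 220 ((0.4573333263397217, -0.09463588893413544), (0.03834330663084984, 0.037043485790491104), 88.25086212158203)
wrist disp 2725 ((0.457719624042511, -0.09640834480524063), (0.0360490158200264, 0.03596322610974312), 89.6502456665039)
[ 0.45825043 -0.09444861  0.11931398]
```

View pics/w3.png

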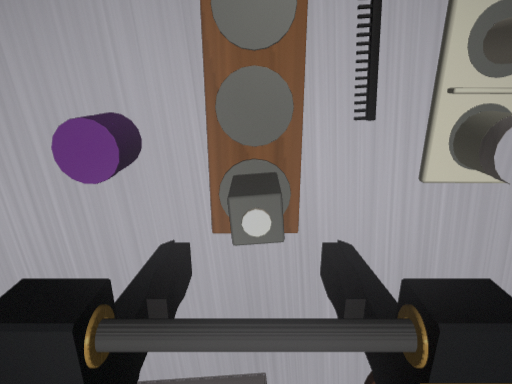

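The wrist view shows the dispenser at (256,210), centred between the fingers and square to the world axes. I turn the tool back about 5° to match it and descend.

{"op": "servo_tool", "data": {
  "deltas": [
    [[0,0,0],[0,0,-0.03]],
    [[0,0,0.02],[0,0,-0.058]],
    [[0,0,0.05],[0,0,-0.058]],
    [[0,0,0.08],[0,0,-0.058]],
    [[0,0,0.105],[0,0,-0.058]],
    [[0,0,0.117],[0,0,-0.058]],
    [[0,0,0.117],[0,0,-0.058]],
    [[0,0,0.117],[0,0,-0.058]]
  ]
}}

```text
t: 25.4
ee_pos: [0.4583, -0.0951, 0.0265]
ee_rot: [[-0.0, 1.0, 0.001], [1.0, 0.0, -0.0], [-0.0, 0.001, -1.0]]
ft_force: [-0.1, -0.2, -0.6]
finger_gap: 0.749
gripper_force: 0.0
```

{"op": "servo_tool", "data": {
  "deltas": [
    [[0,0,0],[0,0,0]],
    [[0,0,0],[0,0,0]],
    [[0,0,0],[0,0,0]],
    [[0,0,0],[0,0,0]],
    [[0,0,0],[0,0,0]],
    [[0,0,0],[0,0,0]],
    [[0,0,0],[0,0,0]]
  ],
  "grip": -1,
  "newtons": 20
}}

```text
t: 26.28
ee_pos: [0.4579, -0.095, 0.0261]
ee_rot: [[0.0, 1.0, 0.0], [1.0, -0.0, -0.0], [-0.0, 0.0, -1.0]]
ft_force: [-0.8, 0.4, 3.9]
finger_gap: 0.408
gripper_force: 20.0
```

{"op": "servo_tool", "data": {
  "deltas": [
    [[0,0,-0.02],[0,0,0]],
    [[0,0,-0.05],[0,0,0]],
    [[0,0,-0.085],[0,0,0]],
    [[0,0,-0.115],[0,0,0]],
    [[0,0,-0.125],[0,0,0]],
    [[0.02,0.017,-0.125],[0,0,0]],
    [[0.05,0.042,-0.125],[0,0,0]],
    [[0.083,0.07,-0.125],[0,0,0]],
    [[0.118,0.099,-0.125],[0,0,0]],
    [[0.154,0.129,-0.125],[0,0,0]],
    [[0.19,0.16,-0.125],[0,0,0]],
    [[0.225,0.189,-0.125],[0,0,0]],
    [[0.257,0.216,-0.125],[0,0,0]],
    [[0.282,0.237,-0.125],[0,0,0]],
    [[0.297,0.2494,-0.125],[0,0,0]],
    [[0.297,0.2494,-0.125],[0,0,0]],
    [[0.297,0.2494,-0.125],[0,0,0]]
  ]
}}

```text
t: 28.4
ee_pos: [0.6569, 0.1421, 0.1251]
ee_rot: [[0.0, 1.0, -0.001], [1.0, -0.0, -0.0], [-0.0, -0.001, -1.0]]
ft_force: [-0.2, -0.4, 0.3]
finger_gap: 0.407
gripper_force: 20.0
```

{"op": "servo_tool", "data": {
  "deltas": [
    [[0,0,0.025],[0,0,0]],
    [[0,0,0.06],[0,0,0]],
    [[0,0,0.09],[0,0,0]],
    [[0,0,0.11],[0,0,0]],
    [[0,0,0.119],[0,0,0]],
    [[0,0,0.123],[0,0,0]],
    [[0,0,0.124],[0,0,0]],
    [[0,0,0.124],[0,0,0]],
    [[0,0,0.124],[0,0,0]]
  ]
}}

```text
t: 29.52
ee_pos: [0.6576, 0.1427, 0.0271]
ee_rot: [[-0.0, 1.0, 0.001], [1.0, 0.0, 0.0], [0.0, 0.001, -1.0]]
ft_force: [0.5, 0.1, -0.9]
finger_gap: 0.409
gripper_force: 20.0
```

{"op": "servo_tool", "data": {
  "deltas": [
    [[0,0,0],[0,0,0]],
    [[0,0,0],[0,0,0]],
    [[0,0,0],[0,0,0]],
    [[0,0,0],[0,0,0]],
    [[0,0,0],[0,0,0]],
    [[0,0,0],[0,0,0]],
    [[0,0,-0.02],[0,0,0]],
    [[0,0,-0.05],[0,0,0]],
    [[0,0,-0.085],[0,0,0]],
    [[0,0,-0.13],[0,0,0]],
    [[0,0,-0.17],[0,0,0]],
    [[0,0,-0.2],[0,0,0]],
    [[0,0,-0.2],[0,0,0]]
  ],
  "grip": 0.5
}}

```text
t: 31.15
ee_pos: [0.6581, 0.1427, 0.1895]
ee_rot: [[-0.0, 1.0, 0.005], [1.0, 0.0, 0.0], [0.0, 0.005, -1.0]]
ft_force: [0.4, -0.5, 0.5]
finger_gap: 0.749
gripper_force: 0.0
```

Run:
```python
from h import *
for n in ["scene","side"]:
    c=imaging.camera(n);P=cloud(c); Q=P[c["range_z"]>0]
    if n=="scene": save(c,"s4.png")
    for nm,lo,hi,a,b,y0,y1 in [("jar",.05,.066,.6,.69,-.11,-.03),("tube",.077,.09,.6,.69,-.03,.04),("bottle",.073,.09,.62,.69,.04,.11),("disp",.061,.072,.62,.7,.11,.18)]:
        p=Q[(Q[:,2]>lo)&(Q[:,2]<hi)&(Q[:,0]>a)&(Q[:,0]<b)&(Q[:,1]>y0)&(Q[:,1]<y1)]
        if len(p)>5: print(n,nm,len(p),np.round((p.min(0)+p.max(0))/2,4),np.round(p.max(0)[2],3))
s=read_state();print(s["t"],s["ee_pos"])
```

```text
scene jar 478 [ 0.6379 -0.0657  0.0544] 0.059
scene tube 252 [0.6452 0.0043 0.0812] 0.085
scene bottle 179 [0.6511 0.0728 0.0772] 0.081
scene disp 492 [0.6572 0.1429 0.0659] 0.071
side jar 271 [ 0.6373 -0.0674  0.0564] 0.063
side tube 149 [0.6433 0.0029 0.0824] 0.088
side bottle 108 [0.6489 0.0723 0.0781] 0.083
side disp 295 [0.656  0.1413 0.0665] 0.072
31.25 [0.65707834 0.14258964 0.186238  ]
```

View pics/s4.png

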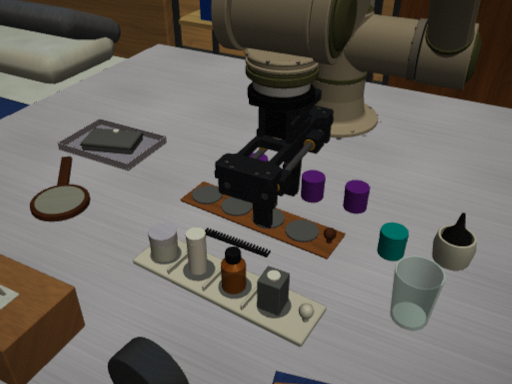

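All four stand upright in mirrored order: jar (163,243), tube (197,251), bottle (233,270), dispenser (273,292), the last next to the knob. Each measures within about 2 mm of its place, and the gripper is clear.

```bash
python3 -c "
from cell import ticket
print(ticket.job_done())"
```

```text
the job is handed in; nothing more can be done
None
```

I moved all four containers to the ceramic rack in mirrored order and handed the job in at about 31 s; the cameras showed each one upright and within about 2 mm of the middle of its place, but no verdict came back.

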